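# Tip a tall carton onto its side and stow it under the espresso machine

### The arm

A 7-joint arm with a two-finger parallel gripper is mounted at the origin on the work surface. World frame = base frame: x ahead of the robot, y to its left, z up, the work surface at z = 0. Lengths are in m, angles in rad, forces in N, time in s.
With the tool pointing down it reaches from about 0.425 to 0.8 m from the base axis. Payload 8.3 kg.
Tool frame: the origin (TCP) lies on the centre line of the jaws, within the pads' length; the fingertips stand 19 mm ahead of it and the grasp point (between the pads) is the TCP; z points along the fingers, y is the direction in which the jaws open and shut (so a half turn about z gives the same grasp; the last joint's range is limited). The gripper opens to 85 mm and grips with 20 to 120 N. Pads are 22 mm wide; open, the fingers measure 114 mm over their backs; the gripper's body (76 mm by 85 mm) begins 54 mm behind the grasp point. The pads swing forward as they close: fully open they stand 13 mm farther back than shut.
Start: joints at [-1.298, 0.383, 0.016, 1.37, -0.006, 1.388, -0.046], TCP at [0.206, 0.59, 0.25] pointing down, gripper open.
Joint ranges: [-2.95, 2.95], [-0.25, 2.06], [-1.52, 1.56], [0.18, 2.33], [-1.44, 4.58], [0.02, 2.06], [-3.01, 3.01]. Speed limits (rad/s): [2.39, 2.39, 3.01, 3.01, 3.14, 3.14, 3.14].

### API

Orientations are given as a unit quaternion [w, x, y, z].
In Python, from plant import ctrl gives the robot as it stands. Calls block until the motion is done:
- ctrl.move_ptp(position, orientation): joint-space move of the TCP to a pose.
- ctrl.movel(position, ori=None, max_speed=0.15, stop_force=None): straight line of the TCP; ori=None keeps the orientation; max_speed is the mean speed in m/s. With stop_force (N) it stops when the force on the tool has changed by that much, and returns True; else False.
- ctrl.move_joints(angles): joint-space move.
- ctrl.gripper_to(opening): finger opening in m; the grip force is fixed at half the most; returns when the fingers have stopped.
- ctrl.sleep(seconds).
- ctrl.solve_ik(position, orientation): joint angles nearest the present ones, or None.
- ctrl.observe(): the state.
- ctrl.capture(name): name is "scene" or "top" or "wrist"; returns a dict with "frame" (480x640x3 uint8, red, green, blue), "depth" (480x640 float32, m along the optical axis (not along the pixel's ray), 0 where there is no reading), "vertical_fov" (degrees; the focal length in pixels is half the picture's height over the tangent of half this angle, whatever the lens; pixels are square), "cx", "cy" (the principal point, pixels), "k1" (the pictures are not rectified: a ray, as slopes to the right and down, at radius r is drawn at 1 + k1 r^2 times it, then the intrinsics apply), "R" (3x3) and "t" (3): a world point X has camera coordinates R X + t. Camera axes: x right, y down, z forward; pixel columns grow to the right and rows downward; lengths in m; the calibration is good to about 2 mm. A picture is of the moment at which its call begins.
A pose or a line that the arm cannot do raises ctrl.Unreachable and nothing moves.
- ctrl.close_job(): hands the job in, once; it reports no verdict.
Trained networks look in the newest picture that a camera, given by its name, has taken for a name from the list of things; names that differ only in an ending like _2 or _b are one class to them, and where a whole thing is asked for, a point or a joint stands for the part that bears it (a point fixed in the world has none). Each returns a list of dicts, best first, with "p" (0 to 1); they miss things now and then, are a little off and sometimes report something else, mostly with a low value. They report only what shows in the picture. A call takes as long as a camera call. They do not tell look-alikes from the thing itself.
- ctrl.outline_of(thing, camera): "mask" (480x640 bool, what is visible of it).
- ctrl.pinpoint(thing, camera): "xyz" ([x, y, z] in m, in world coordinates, good to about 4 mm: a listed point, or the origin of a listed thing).
The state is a dict: "time_s": time; "q": joint angles; "dq": joint speeds; "effort": joint torques, N m; "tool_pos": TCP position; "eef_rot": TCP orientation; "contact_force": force on the tool from outside, world axes, zero at the start; "moment": the same for the moment, N m; "gripper_width": finger opening in m.
Only numpy, scipy, OpenCV 4.12 (cv2) and the standard library are available. Lean on these libraries where they do the work, as an engineer would, in place of code of your own. Each camera call takes 0.05 s, during which the arm holds its last target.

### The job

The tall carton of filter papers is too tall to stand in the bay under the raised espresso machine. Push it over onto its side towards the bay, then slide it in, top end first, until you feel it press firmly on the soft stop hidden at the back - firmly, but never so hard that the stand with the machine would shift - and leave it lying there. Do not disturb the other things on the counter.

Things in the scene. Friction and masses are not known exactly. Their poses are not given: they have to be found in the camera images.
- carton: Closed brown cardboard carton, blank cream band; 104 mm wide (its x), 90 deep (y), 240 tall (z), too wide to grip; 0.3 to 0.5 kg, balance point at mid height. Origin: centre of its underside. It starts upright before the bay, +y side towards it, its foot's +y edge 275 to 320 mm from the mouth, up to 16 mm off the bay's line and turned up to 0.1 rad. Leaning 0.36 rad it goes over by itself.
- carton_head (a point): Centre of the carton's top face, 240 mm from its origin along its z; points at the bay once the carton is pushed over. The smooth card slides on the steel counter at 0.8 to 2 N (friction 0.27 to 0.41): pushed lower than about 170 mm the standing carton may slide instead of tipping. As it flops down it may skid a few cm.
- station: Steel sheet stand (330 mm in x, 340 in y, 126 high), fixed, a grey espresso machine on it (0.45 m high in all, set back 70 mm from the mouth). Origin: on the counter, middle of the bay's mouth, in the stand's -y side; +y points straight into the bay, x across. The bay is a channel on the counter, 128 mm wide, 114 high; guide plates flare out 29 mm before the mouth to 160 mm width.
- stop_zone (a point): On the bay's centre line, 45 mm above the counter, 165 mm inside the mouth. Hereabouts, out of sight, an adjustable stop with two soft rubber buffers: the carton's end meets them anywhere from 140 to 190 mm inside, the setting varies and must be felt. They give 1.3 N per mm, up to 14 mm. 4 N on them is firm; above 15 N the stand would shift. 40 mm or more of the carton stays outside.
- tumbler: Bystander: glass tumbler, 72 mm across, 95 mm high; origin: centre of its underside.
- pitcher: Bystander: steel milk pitcher, 88 mm across, 98 mm high, handle on its +y side; origin: centre of its underside.
- pf_holder: Bystander: black plastic portafilter holder, 90 x 105 mm, 74 mm high; origin: centre of its underside.
- spoon_rest: Bystander: sage green ceramic spoon rest, dish 96 mm across, 17 mm high, tail to +y; origin: centre of the dish's underside.
- thermometer: Bystander: aluminium milk thermometer with clip, lying flat, dial 45 mm, probe 150 mm to its -y; origin: under the dial.
- tamper: Bystander: steel and dark wood tamper, 58 mm across, 82 mm high; origin: centre of its underside.
Not all that is in view belongs to the job. What is shaped like the carton but black or red is not meant.

How it is judged:
By the outcome, as a careful person would: the job done as asked, in the order asked, and still so for the second after the job is handed in, with the robot touching nothing.
It also fails if it takes over 67 s, if anything falls off the work surface, if the arm or the gripper's body presses on something with over 40 N, if the wrist force passes 120 N, or if a joint passes its speed limit or range.

## Working session

There is one attempt and no reset: what is moved stays moved. The work goes in short steps, each a Python script; the robot and the scene stay as the last script left them, time stands still between calls to the robot, and variables do not carry over. Pictures are saved under pics/ and viewed, and the job is handed in when it is done.

```bash
ls; mkdir -p pics; python3 - <<'E'
from plant import ctrl
import cv2,numpy as np
s=ctrl.observe(); print({k:np.round(v,3) for k,v in s.items()})
for n in("scene","top"):
    c=ctrl.capture(n); cv2.imwrite(f"pics/a_{n}.png",c["frame"][:,:,::-1])
    print(n,np.round(c["t"],3),np.round(c["R"],3).tolist(),c["vertical_fov"],c["k1"],c["cx"],c["cy"])
    for th in ["carton","carton_head","station","stop_zone","tumbler","pitcher","pf_holder","spoon_rest","thermometer","tamper"]:
        print(th,[(np.round(d["xyz"],3).tolist(),round(d["p"],2)) for d in ctrl.pinpoint(th,n)])
E
```

```text
pics
{'time_s': np.float64(0.0), 'q': array([-1.298,  0.384,  0.016,  1.371, -0.006,  1.388, -0.046]), 'dq': array([-0.   , -0.   , -0.001, -0.   , -0.001, -0.001,  0.001]), 'effort': array([ 0.0000e+00, -6.2758e+01,  8.4500e-01, -3.7182e+01,  1.7000e-02,
        1.4000e-02, -0.0000e+00]), 'tool_pos': array([0.206, 0.59 , 0.249]), 'eef_rot': array([-0.   ,  0.167,  0.986, -0.001]), 'contact_force': array([-0.2  , -0.689,  0.901]), 'moment': array([ 0.014, -0.005,  0.05 ]), 'gripper_width': np.float64(0.085)}
scene [0.418 0.459 1.172] [[-0.774, -0.633, -0.008], [-0.601, 0.739, -0.304], [0.198, -0.231, -0.953]] 46.367585778013996 -0.16265450925684163 314.89131490623157 249.0576562543652
carton [([0.57, -0.172, 0.001], 0.94), ([0.529, -0.488, 0.001], 0.87), ([0.399, -0.249, 0.0], 0.62)]
carton_head [([0.4, -0.246, 0.239], 0.94), ([0.57, -0.17, 0.24], 0.6), ([0.523, -0.49, 0.243], 0.58), ([0.761, -0.138, -0.005], 0.33)]
station [([0.562, 0.177, 0.001], 0.98)]
stop_zone []
tumbler [([0.751, 0.125, -0.002], 0.93)]
pitcher [([0.759, 0.008, 0.001], 0.89)]
pf_holder [([0.762, -0.143, -0.003],
[... 214 characters left out ...]
592  1.461] [[0.026, -1.0, 0.004], [-0.998, -0.026, -0.05], [0.05, -0.003, -0.999]] 44.934786797928034 0.04131578442544093 319.00091582022185 238.4288210650556
carton [([0.397, -0.248, 0.001], 0.75), ([0.529, -0.487, 0.002], 0.57)]
carton_head [([0.4, -0.243, 0.241], 0.83), ([0.529, -0.489, 0.241], 0.78), ([0.574, -0.173, 0.241], 0.69), ([0.442, 0.007, 0.0], 0.65)]
station [([0.557, 0.179, -0.002], 0.64)]
stop_zone []
tumbler [([0.751, 0.126, 0.004], 0.78)]
pitcher [([0.757, 0.005, 0.002], 0.72)]
pf_holder [([0.765, -0.143, 0.002], 0.8)]
spoon_rest [([0.704, -0.361, 0.004], 0.56)]
thermometer [([0.44, 0.007, -0.0], 0.88)]
tamper [([0.435, 0.123, -0.001], 0.91), ([0.576, -0.171, 0.24], 0.29)]
```

View pics/a_scene.png

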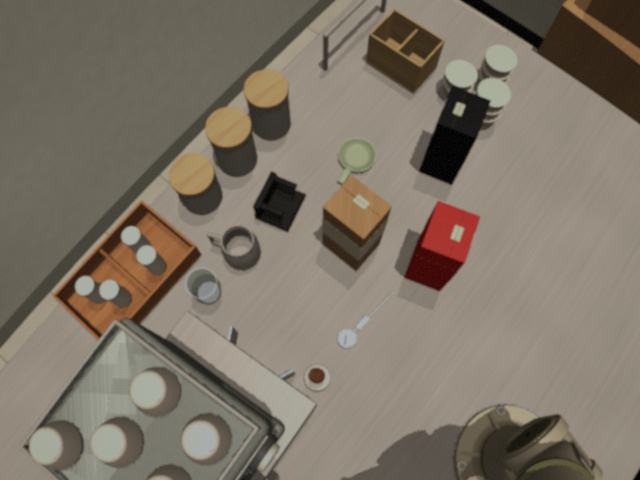

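View pics/a_top.png

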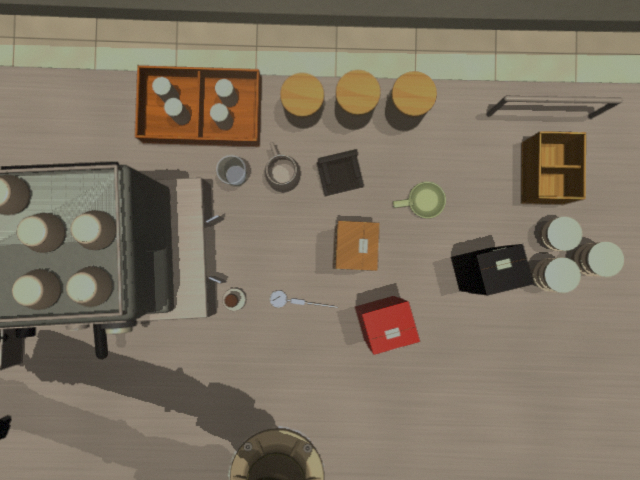

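Candidates in the top view: the brown carton with its cream band at (357,246), a red one at (388,325) and a black one at (493,268). By the description it is the brown one. Next I measure the carton and the stand, and check a close crop.

```bash
cat > h.py <<'E'
from plant import ctrl
import cv2,numpy as np
def cloud(c):
    f=240/np.tan(np.radians(c["vertical_fov"])/2)
    K=np.array([[f,0,c["cx"]],[0,f,c["cy"]],[0,0,1]])
    u,v=np.meshgrid(np.arange(640.),np.arange(480.))
    p=cv2.undistortPoints(np.stack([u.ravel(),v.ravel()],1)[:,None],K,np.array([c["k1"],0,0,0])).reshape(480,640,2)
    d=c["depth"]; P=np.dstack([p[...,0]*d,p[...,1]*d,d])
    X=(P-c["t"])@c["R"]; X[d==0]=np.nan
    return X
def proj(c,X):
    f=240/np.tan(np.radians(c["vertical_fov"])/2)
    K=np.array([[f,0,c["cx"]],[0,f,c["cy"]],[0,0,1]])
    return cv2.projectPoints(np.float64(X).reshape(-1,1,3),cv2.Rodrigues(c["R"])[0],np.float64(c["t"]),K,np.array([c["k1"],0,0,0]))[0][:,0]
E
python3 - <<'E'
from h import *
for n in("scene","top"):
    c=ctrl.capture(n); X=cloud(c); np.savez(f"/tmp/{n}.npz",**c)
    m=(X[...,2]>.225)&(X[...,2]<.255)&(abs(X[...,0]-.572)<.085)&(abs(X[...,1]+.172)<.085)
    pts=X[m][:,:2].astype(np.float32); r=cv2.minAreaRect(pts); print(n,"top",m.sum(),X[m][:,2].mean(),r,np.round(cv2.boxPoints(r),4).tolist())
    m=(X[...,2]>.112)&(X[...,2]<.14)&(X[...,0]>.3)&(X[...,0]<.8)&(X[...,1]>.15)&(X[...,1]<.26)
    pts=X[m]; print("stand",m.sum(),pts[:,2].mean(),pts.min(0),pts.max(0))
    # front edge fit
    e=[]
    for x in np.arange(.41,.71,.02):
        q=pts[abs(pts[:,0]-x)<.01]
        if len(q): e.append((x,np.percentile(q[:,1],2)))
    e=np.array(e);print(np.polyfit(e[:,0],e[:,1],1),np.round(e,3).tolist())
    for y in (.19,.20,.21,.22,.23):
        q=pts[abs(pts[:,1]-y)<.006]; print(y,np.percentile(q[:,0],[0,1,99,100]) if len(q) else 0)
    m=(X[...,2]>.01)&(X[...,2]<.13)&(X[...,0]>.44)&(X[...,0]<.7)&(X[...,1]>.12)&(X[...,1]<.175)
    print("guides",np.round(X[m][::max(1,m.sum()//25)],3).tolist())
    g=c["frame"]; x0,y0=(int(v)for v in proj(c,[.565,-.05,.1])[0]); 
    cv2.imwrite(f"pics/b_{n}.png",cv2.resize(g[max(0,y0-110):y0+110,max(0,x0-140):x0+140,::-1],(763,600),interpolation=3))
E
```

```text
scene top 2398 0.23827614126317007 ((0.5716181993484497, -0.17114783823490143), (0.0926055759191513, 0.10497990250587463), 88.85025024414062) [[0.5181999802589417, -0.21639999747276306], [0.623199999332428, -0.21850000321865082], [0.625, -0.125900000333786], [0.5200999975204468, -0.12380000203847885]]
stand 5814 0.12480611423046299 [0.39108829 0.16827414 0.11269659] [0.72754122 0.25984576 0.1324735 ]
[0.07989843 0.136309  ] [[0.41, 0.171], [0.43, 0.171], [0.45, 0.172], [0.47, 0.173], [0.49, 0.175], [0.51, 0.176], [0.53, 0.179], [0.55, 0.18], [0.57, 0.182], [0.59, 0.184], [0.61, 0.185], [0.63, 0.187], [0.65, 0.188], [0.67, 0.19], [0.69, 0.191]]
0.19 [0.39787722 0.40036197 0.71617672 0.72549993]
0.2 [0.39498864 0.39911255 0.72195281 0.72754122]
0.21 [0.39445263 0.39779236 0.72150454 0.72678626]
0.22 [0.3937423  0.39681125 0.72107394 0.7252818 ]
0.23 [0.39360071 0.39644931 0.71978319 0.72446152]
guides [[0.642, 0.159, 0.091], [0.635, 0.162, 0.091], [0.633, 0.165, 0.09], [0.638, 0.158, 0.024], [0.631, 0.17, 0.081], [0.635, 0.163, 0.017], [0.632, 0.166, 0.015], [0.464, 0.121, 0.024], [0.4
[... 1240 characters left out ...]
5 ]
0.22 [0.39544847 0.39832107 0.72142168 0.72435411]
0.23 [0.39515194 0.39804039 0.72110852 0.72435411]
guides [[0.642, 0.16, 0.085], [0.642, 0.16, 0.026], [0.631, 0.17, 0.092], [0.63, 0.171, 0.074], [0.629, 0.172, 0.025], [0.491, 0.17, 0.077], [0.489, 0.162, 0.054], [0.486, 0.156, 0.03], [0.481, 0.174, 0.053], [0.48, 0.15, 0.092], [0.474, 0.175, 0.049], [0.468, 0.175, 0.113], [0.463, 0.174, 0.036], [0.461, 0.134, 0.022], [0.458, 0.174, 0.035], [0.458, 0.173, 0.082], [0.457, 0.122, 0.02], [0.454, 0.136, 0.024], [0.451, 0.173, 0.04], [0.453, 0.174, 0.126], [0.451, 0.129, 0.069], [0.446, 0.148, 0.022], [0.445, 0.172, 0.057], [0.446, 0.172, 0.123], [0.444, 0.13, 0.074], [0.442, 0.127, 0.082]]
```

```bash
sleep 1
```

```text
(no output)
```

View pics/b_scene.png

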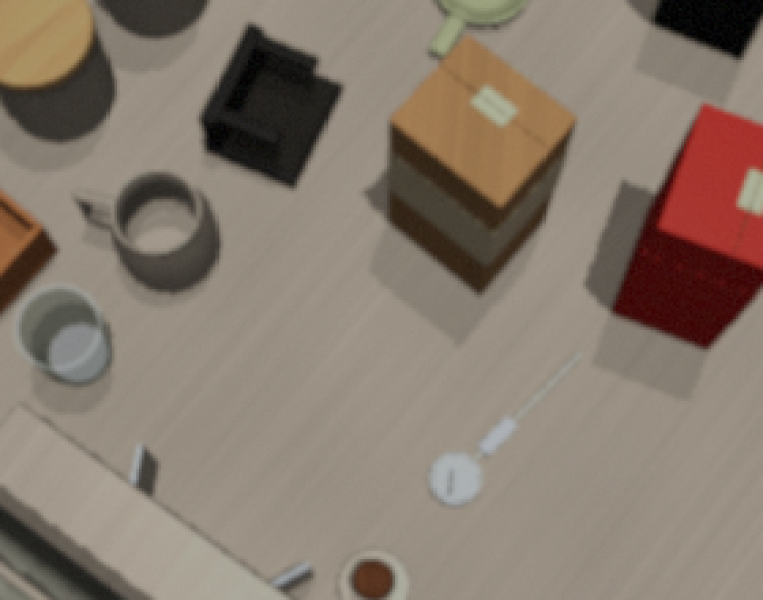

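```bash
python3 - <<'E'
from h import *
for n in("scene","top"):
    X=cloud(np.load(f"/tmp/{n}.npz"))
    m=(X[...,0]>.3)&(X[...,0]<.8)&(X[...,1]>.18)&(X[...,1]<.7); print(n,"station max z",np.nanmax(X[m][:,2]))
    m=(X[...,0]<.5)&(X[...,1]>-.4)&(X[...,1]<.7)&(X[...,2]>.3)&(np.hypot(X[...,0],X[...,1])>.2); print("tall near",m.sum(),np.round(X[m][::max(1,m.sum()//12)],2).tolist())
    # overall obstacles by red carton corners
    m=(X[...,2]>.225)&(X[...,2]<.255)&(abs(X[...,0]-.40)<.09)&(abs(X[...,1]+.246)<.09)
    print("red box",np.round(cv2.boxPoints(cv2.minAreaRect(X[m][:,:2].astype(np.float32))),3).tolist())
def ori(yaw,flip):
    # tool z down, tool y along +-x rotated by yaw
    from scipy.spatial.transform import Rotation as Ro
    s=-1 if flip else 1
    ty=np.array([np.cos(yaw),np.sin(yaw),0])*s; tz=np.array([0,0,-1.]); tx=np.cross(ty,tz)
    q=Ro.from_matrix(np.stack([tx,ty,tz],1)).as_quat(); return q[[3,0,1,2]]
for f in(0,1):
    print(f)
    for p,y in [((.206,.59,.62),0),((.4,.4,.62),0),((.45,.0,.62),0),((.57,-.29,.62),-.02),((.565,-.28,.225),-.02),((.575,-.1,.225),-.02),((.57,-.2,.078),.078),((.566,.12,.078),.078)]:
        q=ctrl.solve_ik(p,ori(y,f)); print(p,None if q is None else np.round(q,2))
E
```

```text
scene station max z 0.49834193051801084
tall near 6673 [[0.5, 0.25, 0.43], [0.46, 0.25, 0.44], [0.47, 0.27, 0.44], [0.47, 0.29, 0.48], [0.43, 0.26, 0.46], [0.43, 0.28, 0.46], [0.44, 0.3, 0.44], [0.48, 0.33, 0.49], [0.43, 0.3, 0.44], [0.48, 0.36, 0.44], [0.45, 0.34, 0.44], [0.49, 0.39, 0.48], [0.41, 0.34, 0.35]]
red box [[0.33799999952316284, -0.20800000429153442], [0.3709999918937683, -0.3109999895095825], [0.4569999873638153, -0.2840000092983246], [0.42500001192092896, -0.1809999942779541]]
top station max z 0.5006043583019586
tall near 8222 [[0.5, 0.48, 0.44], [0.49, 0.32, 0.49], [0.48, 0.41, 0.5], [0.48, 0.27, 0.44], [0.47, 0.36, 0.44], [0.46, 0.43, 0.49], [0.45, 0.29, 0.44], [0.44, 0.38, 0.44], [0.43, 0.24, 0.36], [0.43, 0.29, 0.47], [0.42, 0.33, 0.43], [0.41, 0.28, 0.42], [0.17, 0.53, 0.31]]
red box [[0.33899998664855957, -0.20999999344348907], [0.36899998784065247, -0.3100000023841858], [0.4560000002384186, -0.28299999237060547], [0.4259999990463257, -0.18400000035762787]]
0
(0.206, 0.59, 0.62) None
(0.4, 0.4, 0.62) None
(0.45, 0.0, 0.62) None
(0.57, -0.29, 0.62) None
(0.565, -0.28, 0.225) [-0.34  0.68  1.22  1.43 -0.64  1.47  0.85]
(0.575, -0.1, 0.225) [-0.57  0.42  0.93  1.56 -0.34  1.34  0.37]
(0.57, -0.2, 0.078) [-0.31  0.61  0.83  1.67 -0.49  1.09  0.74]
(0.566, 0.12, 0.078) [-0.67  0.47  0.52  1.73 -0.27  1.01  0.03]
1
(0.206, 0.59, 0.62) None
(0.4, 0.4, 0.62) None
(0.45, 0.0, 0.62) None
(0.57, -0.29, 0.62) None
(0.565, -0.28, 0.225) [-0.37  0.77  1.36  1.43 -0.75  1.52 -2.22]
(0.575, -0.1, 0.225) [-0.77  0.65  1.36  1.57 -0.64  1.45 -2.53]
(0.57, -0.2, 0.078) [-0.55  0.95  1.35  1.68 -0.96  1.33 -2.09]
(0.566, 0.12, 0.078) [-0.38  0.43  0.15  1.72 -0.07  1.    3.01]
```

```bash
python3 - <<'E'
from h import *
from scipy.optimize import least_squares
from scipy.spatial.transform import Rotation as Ro
rng=np.random.default_rng(0); S=[]
s=ctrl.observe(); t0=s["time_s"]; 
down=Ro.from_quat(np.array(s["eef_rot"])[[1,2,3,0]])
for i in range(400):
    r=rng.uniform(.3,.8);a=rng.uniform(-1.6,2.2);p=np.array([r*np.cos(a),r*np.sin(a),rng.uniform(.05,.8)])
    R=Ro.from_rotvec(rng.normal(0,.6,3))*down
    q=ctrl.solve_ik(p,R.as_quat()[[3,0,1,2]])
    if q is not None:S.append((np.array(q),p,R.as_matrix()))
print(len(S),ctrl.observe()["time_s"]-t0)
S.append((np.array(s["q"]),np.array(s["tool_pos"]),down.as_matrix()))
Q=np.array([a for a,_,_ in S]);P=np.array([b for _,b,_ in S]);RR=np.array([c for *_,c in S])
np.savez("/tmp/S.npz",Q=Q,P=P,RR=RR)
def fk(v,Q,links=False):
    yaw=v[0];sg=1
    T=Ro.from_euler('z',np.full(len(Q),yaw)); p=np.zeros((len(Q),3)); out=[]
    for k,ax in enumerate('zyzyzyz'):
        T=T*Ro.from_euler(ax,Q[:,k]*SG[k]); p=p+T.apply(v[1+3*k:4+3*k]); out.append(p)
    T=T*Ro.from_euler('z',np.full(len(Q),v[22])); return (p,T,out) if links else (p,T)
import itertools
best=None
for sg in itertools.product([1,-1],repeat=4):
    SG=[sg[0],1,sg[1],1,sg[2],1,sg[3]]
    def res(v):
        p,T=fk(v,Q); return np.r_[(p-P).ravel(),.2*(T.as_matrix()-RR).ravel()]
    for y0 in (2.5,-.1,0.):
        v0=np.zeros(23);v0[0]=y0;v0[3]=.3;v0[6]=.35;v0[12]=.35;v0[21]=.2
        o=least_squares(res,v0,max_nfev=60)
        if best is None or o.cost<best[0]: best=(o.cost,SG,o.x); print(o.cost,SG,y0)
print(best[1],np.round(best[2],4)); np.savez("/tmp/fk.npz",SG=best[1],v=best[2])
E
```

```text
204 0.0
39.90082524321699 [1, 1, 1, 1, 1, 1, 1] 2.5
39.172808705782 [1, 1, -1, 1, 1, 1, 1] 2.5
38.62147792659968 [1, 1, -1, 1, -1, 1, 1] 2.5
24.78271150874133 [-1, 1, 1, 1, 1, 1, 1] 2.5
18.955315270428365 [-1, 1, 1, 1, 1, 1, -1] 2.5
14.06963545115553 [-1, 1, 1, 1, -1, 1, -1] 2.5
14.069046270367172 [-1, 1, 1, 1, -1, 1, -1] -0.1
13.658974720376602 [-1, 1, -1, 1, 1, 1, -1] 2.5
13.117393510764007 [-1, 1, -1, 1, 1, 1, -1] -0.1
3.655622647968237e-20 [-1, 1, -1, 1, -1, 1, -1] -0.1
[-1, 1, -1, 1, -1, 1, -1] [-0.     -0.     -0.3355  0.2518 -0.      0.3175  0.9797 -0.     -0.3948
 -0.5241  0.      0.3813  1.3006 -0.      0.0836 -0.8394 -0.     -0.0839
 -0.3848 -0.     -0.      0.7252  1.5708]
```

Carton confirmed: brown with the cream band, not the black or the red one. The machine with its cups stands 0.50 m high, so I lift the arm above it before swinging round.

```bash
cat >> h.py <<'E'
from scipy.spatial.transform import Rotation as Ro
_d=np.load("/tmp/fk.npz")
def fk(q):
    v=_d["v"];SG=_d["SG"];T=Ro.from_euler('z',v[0]);p=np.zeros(3)
    for k,ax in enumerate('zyzyzyz'):
        T=T*Ro.from_euler(ax,q[k]*SG[k]); p=p+T.apply(v[1+3*k:4+3*k])
    return p,(T*Ro.from_euler('z',v[22])).as_matrix()
def ori(yaw):
    ty=np.array([np.cos(yaw),np.sin(yaw),0]); tz=np.array([0,0,-1.]); tx=np.cross(ty,tz)
    return Ro.from_matrix(np.stack([tx,ty,tz],1)).as_quat()[[3,0,1,2]]
E
python3 - <<'E'
from h import *
s=ctrl.observe(); q0=np.array(s["q"])
A=q0.copy();A[1],A[3],A[5]=0.,1.0,1.9
B=A.copy();B[0]=.474;B[2]=0;B[4]=0
for s7 in(.45,-.45):
    B[6]=s7;p,R=fk(B);print(s7,p,R[:,1])
B[6]=min((.45,-.45),key=lambda a:-abs(fk(np.r_[B[:6],a])[1][0,1]))
print(fk(A)[0],B)
for qa,qb in((q0,A),(A,B)):
    for f in np.linspace(0,1,6): print(np.round(fk(qa+(qb-qa)*f)[0],3),end=' ')
ctrl.move_joints(A.tolist()); print(ctrl.observe()["time_s"])
ctrl.move_joints(B.tolist()); print(ctrl.observe()["time_s"])
for p,y in [((.568,-.285,.225),-.023),((.575,-.1,.225),-.023),((.57,-.2,.078),.078),((.566,.12,.078),.078)]:
    q=ctrl.solve_ik(p,ori(y)); print(p,None if q is None else np.round(q,2))
E
```

```text
0.45 [ 0.40327064 -0.24267788  0.62617044] [ 0.9764445  -0.01206127  0.21543137]
-0.45 [ 0.40327064 -0.24267788  0.62617044] [ 0.57936539 -0.7860821   0.21543137]
[0.16259719 0.44185017 0.62617397] [0.474 0.    0.    1.    0.    1.9   0.45 ]
[0.206 0.59  0.25 ] [0.203 0.582 0.332] [0.197 0.562 0.411] [0.189 0.532 0.488] [0.177 0.492 0.56 ] [0.163 0.442 0.626] [0.163 0.442 0.626] [0.305 0.359 0.626] [0.41  0.232 0.626] [0.465 0.076 0.626] [ 0.462 -0.089  0.626] [ 0.403 -0.243  0.626] 2.7083
5.275
(0.568, -0.285, 0.225) [ 0.44  0.42 -0.04  1.38  0.01  1.35  0.38]
(0.575, -0.1, 0.225) [ 0.29  0.32 -0.22  1.52  0.07  1.31  0.04]
(0.57, -0.2, 0.078) [ 0.37  0.48 -0.12  1.63  0.06  1.03  0.32]
(0.566, 0.12, 0.078) [ 0.13  0.48 -0.51  1.69  0.26  1.04 -0.39]
```

```bash
python3 - <<'E'
from h import *
y=-.023
d=np.array([.023,1,0]); f=np.array([.5714,-.172,0])-.045*d   # centre of -y face
P=lambda s,z: (f+d*s+[0,0,z]).tolist()
ctrl.gripper_to(.04)
ctrl.move_ptp(P(-.06,.36),ori(y))
ctrl.movel(P(-.06,.225),ori(y),.15)
s0=ctrl.observe(); print(s0["time_s"],np.round(s0["tool_pos"],4),np.round(s0["contact_force"],2))
print("touch",ctrl.movel(P(0,.225),ori(y),.06,stop_force=1.0))
s=ctrl.observe(); print(s["time_s"],np.round(s["tool_pos"],4),np.round(s["contact_force"],2))
c=ctrl.capture("scene"); cv2.imwrite("pics/c_scene.png",c["frame"][:,:,::-1])
E
```

```text
8.0333 [ 0.5695 -0.2773  0.2265] [-0.71  0.11 -0.06]
touch False
9.1833 [ 0.5702 -0.2176  0.2249] [ 0.63 -0.65 -0.28]
```

View pics/c_scene.png

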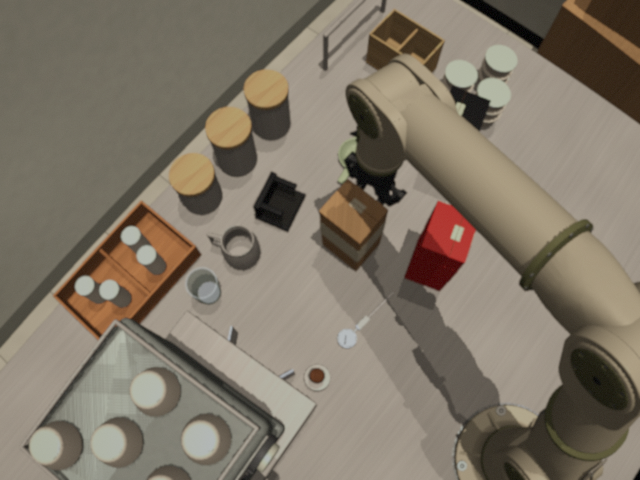

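Fingers are at the middle of the carton's back face (360,205). Now I push it over.

```bash
python3 - <<'E'
from h import *
y=-.023
d=np.array([.023,1,0]); f=np.array([.5714,-.172,0])-.045*d
P=lambda s,z: (f+d*s+[0,0,z]).tolist()
ctrl.movel(P(.05,.225),ori(y),.05)
c=ctrl.capture("scene"); cv2.imwrite("pics/d1.png",c["frame"][:,:,::-1])
X=cloud(c); m=(abs(X[...,0]-.58)<.06)&(X[...,1]>-.13)&(X[...,1]<.15)&(X[...,2]>.1)&(X[...,2]<.3)
print("lean",np.round(np.percentile(X[m][:,1],[50,98]),3),np.nanmax(X[m][:,2]))
ctrl.movel(P(.088,.225),ori(y),.05)
ctrl.sleep(.4)
s=ctrl.observe(); print(s["time_s"],np.round(s["tool_pos"],4),np.round(s["contact_force"],2))
c=ctrl.capture("scene"); cv2.imwrite("pics/d2.png",c["frame"][:,:,::-1])
c=ctrl.capture("top"); cv2.imwrite("pics/d3.png",c["frame"][:,:,::-1])
a,b=cv2.imread("pics/d1.png"),cv2.imread("pics/d2.png")
cv2.imwrite("pics/d.png",cv2.resize(np.hstack([a[130:430,150:450],b[130:430,150:450]]),(800,400)))
E
```

```text
lean [-0.094 -0.057] 0.25497847989425876
11.7417 [ 0.5724 -0.1291  0.225 ] [-0.39 -0.37  0.21]
```

View pics/d.png

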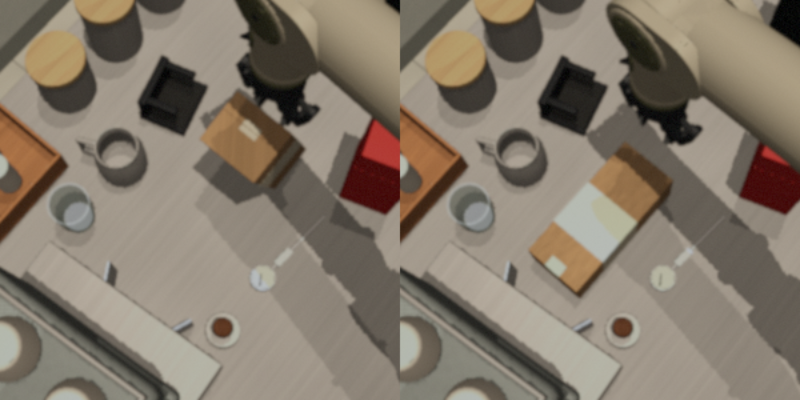

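The carton lies with its head towards the bay, 560,270 in the right crop, and the thermometer and tamper are untouched. Now I measure where it lies.

```bash
cat >> h.py <<'E'
def lying(n,c=None,ymax=.17):
    c=c or ctrl.capture(n); X=cloud(c)
    m=(X[...,2]>.078)&(X[...,2]<.102)&(abs(X[...,0]-.572)<.09)&(X[...,1]>-.24)&(X[...,1]<ymax)
    m=cv2.morphologyEx(m.astype(np.uint8),cv2.MORPH_OPEN,np.ones((3,3)))
    k,l,st,_=cv2.connectedComponentsWithStats(m); i=1+np.argmax(st[1:,4])
    r=cv2.minAreaRect(X[l==i][:,:2].astype(np.float32)); b=cv2.boxPoints(r); b=b[np.argsort(b[:,1])]
    rear=b[:2].mean(0);head=b[2:].mean(0);e=head-rear
    return c,dict(n=st[i,4],size=np.round(r[1],4),rear=np.round(rear,4),head=np.round(head,4),yaw=round(float(-np.arctan2(e[0],e[1])),4))
E
python3 - <<'E'
from h import *
ctrl.movel([.569,-.20,.225],ori(0.078),.2)
for n in("scene","top"): print(lying(n)[1])
print(ctrl.observe()["time_s"])
for n in("scene","top"): print([(np.round(d["xyz"],3).tolist(),round(d["p"],2)) for d in ctrl.pinpoint("carton_head",n)[:3]])
E
```

```text
{'n': np.int32(5267), 'size': array([0.2386, 0.1072]), 'rear': array([ 0.5737, -0.1146], dtype=float32), 'head': array([0.5784, 0.1239], dtype=float32), 'yaw': -0.0196}
{'n': np.int32(4321), 'size': array([0.2419, 0.1048]), 'rear': array([ 0.5729, -0.1154], dtype=float32), 'head': array([0.5776, 0.1265], dtype=float32), 'yaw': -0.0196}
12.45
[([0.526, -0.49, 0.241], 0.91), ([0.4, -0.245, 0.242], 0.86), ([0.578, 0.128, 0.047], 0.81)]
[([0.398, -0.241, 0.24], 0.86), ([0.526, -0.488, 0.239], 0.79)]
```

```bash
cat >> h.py <<'E'
YB=.078; O=np.array([.560,.180,0]); D=np.array([-np.sin(YB),np.cos(YB),0]); L=np.array([np.cos(YB),np.sin(YB),0])
def bp(s,z,lat=0.): return (O+D*s+L*lat+[0,0,z]).tolist()
def inbay(p): p=np.r_[p[:2],0]-O; return round(float(p@D),4),round(float(p@L),4)
E
python3 - <<'E'
from h import *
ctrl.gripper_to(.07)
ctrl.movel(bp(-.385,.078),ori(YB),.2)
s0=ctrl.observe(); print(s0["time_s"],np.round(s0["tool_pos"],4),np.round(s0["contact_force"],2))
print(ctrl.movel(bp(-.275,.078),ori(YB),.06,stop_force=8))
s=ctrl.observe(); print(s["time_s"],inbay(s["tool_pos"]),np.round(s["contact_force"],2),s["gripper_width"])
for n in("scene","top"):
    c,r=lying(n); print(r,"rear",inbay(r["rear"]),"head",inbay(r["head"]))
    cv2.imwrite(f"pics/e_{n}.png",c["frame"][:,:,::-1])
a,b=cv2.imread("pics/e_scene.png"),cv2.imread("pics/e_top.png")
cv2.imwrite("pics/e.png",cv2.resize(np.hstack([a[130:430,150:450],b[110:410,100:400]]),(800,400)))
E
```

```text
13.8417 [ 0.5907 -0.2041  0.0793] [ 0.18 -0.16  0.22]
False
15.825 (-0.2751, -0.0) [ 0.15 -0.94  0.06] 0.07004468478345914
{'n': np.int32(5379), 'size': array([0.1069, 0.2418]), 'rear': array([ 0.5715, -0.0846], dtype=float32), 'head': array([0.5561, 0.1567], dtype=float32), 'yaw': 0.0639} rear (-0.2647, -0.0092) head (-0.0229, -0.0057)
{'n': np.int32(3277), 'size': array([0.1044, 0.1853]), 'rear': array([ 0.5668, -0.0258], dtype=float32), 'head': array([0.5555, 0.1591], dtype=float32), 'yaw': 0.0613} rear (-0.2057, -0.0093) head (-0.0205, -0.0061)
```

View pics/e.png

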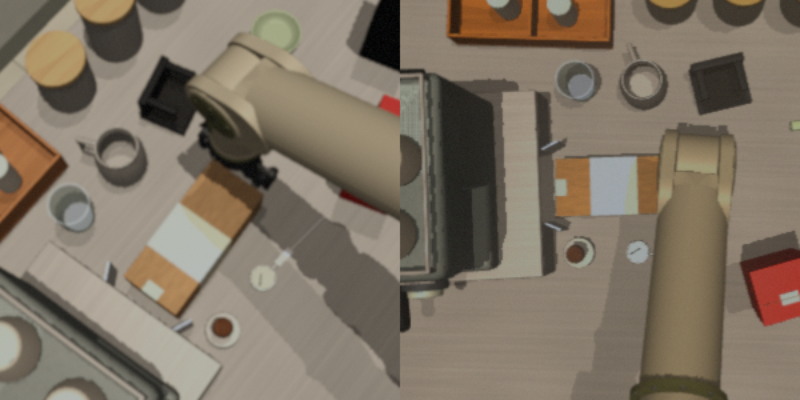

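```bash
python3 - <<'E'
from h import *
import numpy as np
st=False
for tgt in (-.235,-.19,-.135):
    st=ctrl.movel(bp(tgt,.079),ori(YB),.06,stop_force=6)
    s=ctrl.observe(); print(st,s["time_s"],inbay(s["tool_pos"]),np.round(s["contact_force"],2))
    c,r=lying("scene"); print(r["size"],r["yaw"],"rear",inbay(r["rear"]),"head",inbay(r["head"]))
    if st: break
cv2.imwrite("pics/f_scene.png",c["frame"][:,:,::-1])
c=ctrl.capture("top");cv2.imwrite("pics/f_top.png",c["frame"][:,:,::-1])
a,b=cv2.imread("pics/f_scene.png"),cv2.imread("pics/f_top.png")
cv2.imwrite("pics/f.png",cv2.resize(np.hstack([a[130:430,150:450],b[110:410,100:400]]),(800,400)))
E
```

```text
False 16.7417 (-0.235, 0.0001) [ 0.52 -0.95 -0.9 ]
[0.1073 0.2181] 0.0917 rear (-0.2231, -0.0084) head (-0.005, -0.0114)
False 17.6917 (-0.1901, 0.0) [ 0.29 -0.22 -0.32]
[0.1059 0.1747] 0.0912 rear (-0.1798, -0.0098) head (-0.0051, -0.0121)
False 18.8083 (-0.1352, 0.0) [-0.06 -0.73  0.06]
[0.1059 0.1189] 0.0802 rear (-0.1245, -0.0113) head (-0.0056, -0.0117)
```

View pics/f.png

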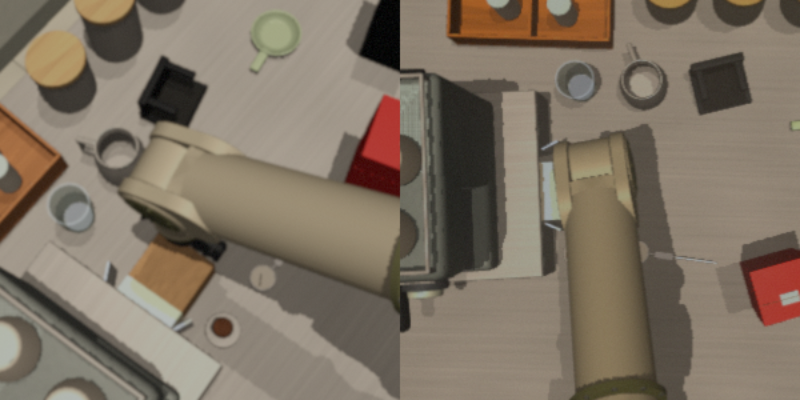

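It is in the channel and aligned (yaw 0.080 against 0.078), with the head about 0.115 m inside. Now I feel for the stop slowly.

```bash
cat >> h.py <<'E'
def force(n=6):
    F=[]
    for _ in range(n): F.append(ctrl.observe()["contact_force"]); ctrl.sleep(.03)
    F=np.array(F); return round(float(F.mean(0)@D),2), round(float((F@D).std()),2)
E
python3 - <<'E'
from h import *
print("base",force())
st=ctrl.movel(bp(-.05,.079),ori(YB),.018,stop_force=6.5)
s=ctrl.observe(); print(st,s["time_s"],inbay(s["tool_pos"]),np.round(s["contact_force"],2)); print(force(10))
c,r=lying("scene"); print(r["size"],r["yaw"],"rear",inbay(r["rear"]))
E
```

```text
base (0.16, 0.34)
True 22.1917 (-0.0737, -0.0003) [ 0.26 -1.43  0.75]
(-1.17, 0.47)
[0.1054 0.0579] 0.046 rear (-0.0651, -0.0132)
```

```bash
python3 - <<'E'
from h import *
s=ctrl.observe(); s0=inbay(s["tool_pos"])[0]
for k in range(1,9):
    st=ctrl.movel(bp(s0+.001*k,.079),ori(YB),.01,stop_force=5)
    f=force(6); s=ctrl.observe(); print(k,st,round(s["time_s"],2),inbay(s["tool_pos"]),f)
    if f[0]<-7.5 or st: break
E
```

```text
1 False 23.07 (-0.0739, -0.0002) (-4.1, 0.57)
2 False 23.52 (-0.0728, -0.0002) (-5.19, 0.72)
3 False 23.98 (-0.072, -0.0002) (-5.81, 0.54)
4 False 24.43 (-0.0714, -0.0002) (-6.49, 0.77)
5 False 24.88 (-0.0707, -0.0003) (-7.48, 0.2)
6 False 25.32 (-0.07, -0.0003) (-8.27, 0.45)
```

```bash
python3 - <<'E'
from h import *
s0=inbay(ctrl.observe()["tool_pos"])[0]
ctrl.movel(bp(s0+.0015,.079),ori(YB),.01,stop_force=4)
print(inbay(ctrl.observe()["tool_pos"]),force(10))
s1=inbay(ctrl.observe()["tool_pos"])[0]
# ease off slowly
for k in (2,4,6,8,10,13,17):
    ctrl.movel(bp(s1-.001*k,.079),ori(YB),.02); print(inbay(ctrl.observe()["tool_pos"])[0],force(4))
ctrl.movel(bp(s1-.08,.079),ori(YB),.1)
ctrl.movel(bp(s1-.10,.3),ori(YB),.2)
print(ctrl.observe()["time_s"],force())
ctrl.move_ptp([.50,-.20,.40],ori(0))
for n in("scene","top"):
    c,r=lying(n); print(r["size"],r["yaw"],"rear",inbay(r["rear"])); cv2.imwrite(f"pics/g_{n}.png",c["frame"][:,:,::-1])
    for th in ["tumbler","pitcher","pf_holder","spoon_rest","thermometer","tamper","station"]:
        print(th,[(np.round(d["xyz"],3).tolist(),round(d["p"],2)) for d in ctrl.pinpoint(th,n)[:1]])
a,b=cv2.imread("pics/g_scene.png"),cv2.imread("pics/g_top.png")
cv2.imwrite("pics/g.png",cv2.resize(np.hstack([a[130:430,150:450],b[110:410,100:400]]),(800,400)))
print(ctrl.observe()["time_s"])
E
```

```text
(-0.07, -0.0003) (-7.77, 0.37)
-0.0727 (-5.93, 0.2)
-0.0742 (-4.72, 0.54)
-0.0754 (-1.13, 0.35)
-0.0779 (0.32, 0.27)
-0.0802 (0.09, 0.46)
-0.0833 (0.36, 0.41)
-0.0873 (0.29, 0.44)
30.8583 (-0.08, 0.53)
[0.1058 0.0598] 0.0658 rear (-0.066, -0.0116)
tumbler [([0.75, 0.126, -0.003], 0.55)]
pitcher [([0.761, 0.007, -0.001], 0.65)]
pf_holder [([0.765, -0.142, -0.004], 0.59)]
spoon_rest [([0.698, -0.359, -0.005], 0.63)]
thermometer [([0.44, 0.012, -0.001], 0.59)]
tamper [([0.56, 0.176, 0.001], 0.48)]
station [([0.559, 0.177, 0.002], 0.92)]
[0.1041 0.0565] 0.0739 rear (-0.0629, -0.011)
tumbler [([0.755, 0.132, 0.001], 0.93)]
pitcher [([0.755, 0.003, 0.0], 0.78)]
pf_holder [([0.764, -0.141, 0.003], 0.64)]
spoon_rest [([0.704, -0.363, 0.0], 0.84)]
thermometer [([0.442, 0.006, -0.0], 0.87)]
tamper [([0.436, 0.121, -0.001], 0.81)]
station [([0.559, 0.183, -0.003], 0.92)]
32.825
```

View pics/g.png

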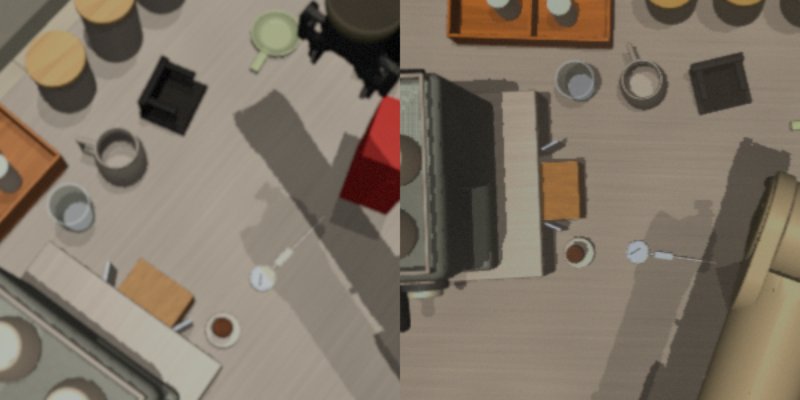

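```bash
python3 -c "
from plant import ctrl
print(ctrl.close_job())"
```

```text
the job is handed in; nothing more can be done
None
```

I tipped the brown carton over towards the bay and slid it in top end first. I pressed it on the soft stop and left it lying there. The job was handed in at about 33 s of the 67 s allowed, and the interface gave no verdict.

- **Tipping:** I pushed at about 205 mm height, and the carton lay down with its head towards the bay, still turned from the bay's line. I straightened it with the two spread fingers on its end face while sliding it in.
- **Pressing on the stop:** The force rose steadily, by roughly 1 N per mm, to about 8.3 N on the tool. Less sliding friction, that is about 6 to 7.5 N on the buffers. It fell off over about 6 mm as I eased back, so this was the buffers and not a jam. The highest reading was 8.3 N, well under 15 N; the force was sampled between steps, so a brief peak could be missed.
- **Final position:** The carton's head is about 175 mm inside the mouth, with about 64 mm of carton outside. It lies against one side of the channel, about 11 mm off centre. The gripper was clear of everything.
- **Other things on the counter:** All the bystanders were found within a few mm of where they started. One check disagreed: the scene camera's network gave the tamper a wrong spot at low confidence (0.48). The top camera (0.81) and the picture both show it where it was.

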